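Put the water filter into bypass for a cartridge change

TASK

The cartridge of the water filter on the packing table is due for changing, and the steam oven it feeds must not lose its water meanwhile. With a fingertip push the three valve levers round, each a full quarter turn to its stop, without gripping or forcing it: first open the bypass valve, then shut the inlet valve on the left, and last shut the outlet valve on the right. Leave the spare cartridge and the other things on the table where they are.

Things in the scene. Friction and masses are not known exactly. Their poses are not given: they have to be found in the camera images.
- filter_set: Water filter set, fixed: drip plate 272 x 460 mm with a pipe loop. Origin: plate centre at table height; x to the back, y left, z up. Sides: cartridge at the front (x = -90 mm, top at 81), bypass pipe along y at the back (x = +85), inlet pipe left and outlet pipe right (y = +180, -180), both along x. Lever along its pipe: open; across: shut.
- filter_set_loop (a point): Point on the set's origin axis at pipe height, 50 mm up. Pipes and valve bodies are under 70 mm (lever plates and stem nuts within 41 mm of the stems higher), so a fingertip at 84 to 92 mm can sweep beside any sleeve. Only the gauge, 42 mm wide at (+85, +180) mm in the set's frame, is taller: 115 mm.
- bypass_lever (a joint): Bypass lever, at the back; stem axis vertical at (+85, 0) mm in filter_set's frame. 0: shut, arm across its pipe, pointing to the set's -x (front); pi/2: fully open, arm along its pipe, pointing to -y (right). Opens anticlockwise from above. Starts at 0 to 0.12 rad. Solid stops at 0 and pi/2.
- inlet_lever (a joint): Inlet lever, on the left; stem axis vertical at (0, +180) mm in filter_set's frame. 0: open, arm along its pipe, pointing to the set's -x (front); pi/2: fully shut, arm across its pipe, pointing to +y (left, outward). Shuts clockwise from above. Starts at 0 to 0.15 rad. Solid stops at 0 and pi/2.
- outlet_lever (a joint): Outlet lever, on the right; stem axis vertical at (0, -180) mm in filter_set's frame. 0: open, arm along its pipe, pointing to the set's +x (back); pi/2: fully shut, arm across its pipe, pointing to -y (right, outward). Shuts clockwise from above. Starts at 0 to 0.15 rad. Solid stops at 0 and pi/2.
- bypass_lever_tip (a point): Centre of the bypass lever's black sleeve: 56 mm long (41 to 97 mm from the stem axis), 15 wide, 13 high, 95.5 to 108.5 mm above the table. This point: 75 mm from the stem axis, 102 mm up, moving with the lever. Pushing here takes about 5 N; the lever stays where it is left.
- inlet_lever_tip (a point): Centre of the inlet lever's black sleeve: 56 mm long (41 to 97 mm from the stem axis), 15 wide, 13 high, 95.5 to 108.5 mm above the table. This point: 75 mm from the stem axis, 102 mm up, moving with the lever. Pushing here takes about 5 N; the lever stays where it is left.
- outlet_lever_tip (a point): Centre of the outlet lever's black sleeve: 56 mm long (41 to 97 mm from the stem axis), 15 wide, 13 high, 95.5 to 108.5 mm above the table. This point: 75 mm from the stem axis, 102 mm up, moving with the lever. Pushing here takes about 5 N; the lever stays where it is left.
- spare_cartridge: Spare white cartridge, loose, lying to the right of the set: 62 x 244 x 62 mm, long along its y; origin at the middle of its underside. Leave alone.
- marker: Marker pen, 17 x 135 x 16 mm, loose, lying on the drip plate inside the loop. Leave alone.
- spray: White spray bottle with trigger, 222 mm tall, loose, at the back right. Leave alone.
- tape: Roll of brown tape, 96 mm across, 48 mm high, loose, standing on the drip plate inside the loop (its top 55 mm above the table). Leave alone.

How it is judged (in metres and radians):
On the way, in this order (a step that is already met when the one before it is completed fails the run):
1. the bypass valve is fully open while inlet and outlet are still open (value of joint bypass_lever above 1.45 rad and value of joint each of inlet_lever, outlet_lever below 0.5 rad), for 0.2 s.
2. the inlet valve is fully shut, the outlet still open (value of joint each of bypass_lever, inlet_lever above 1.45 rad and value of joint outlet_lever below 0.5 rad), for 0.2 s.
3. the outlet valve is fully shut (value of joint each of bypass_lever, inlet_lever, outlet_lever above 1.45 rad), for 0.2 s.
At the end, for the whole second after the job is handed in: All three levers within 7 degrees (0.12 rad) of the far stop: bypass open, inlet and outlet shut; the loose things within 20 mm of where they stood (all of step 3 and distance of each of spare_cartridge, marker, spray, tape from where it was at the start of the episode below 0.02 m); the robot touches nothing.
It fails at once if inlet or outlet is turned toward shut before the bypass is open: the oven loses its water (value of joint bypass_lever below 1.3 rad and value of joint any of inlet_lever, outlet_lever above 0.5 rad).
It fails at once if the outlet is turned toward shut before the inlet is shut (value of joint outlet_lever above 0.5 rad and value of joint inlet_lever below 1.3 rad).
It fails at once if a lever is gripped or forced: more than 38 N in all between the fingers and the filter set (contact force between the fingers and filter_set above 38 N).
It fails at once if a loose thing is lifted, carried or knocked away (over 25 mm) (distance of any of spare_cartridge, marker, spray, tape from where it was at the start of the episode above 0.025 m).
It also fails if it takes over 72 s, if anything falls off the work surface, if the arm or the gripper's body presses on something with over 40 N, if the wrist force passes 120 N, or if a joint passes its speed limit or range.

ROBOT

A 6-joint arm with a two-finger parallel gripper is mounted at the origin on a cart in front of the work surface, level with it; the furniture and walls round the work are solid. World frame = base frame: x ahead of the robot, y to its left, z up, the work surface at z = 0. Lengths are in mm, angles in rad, forces in N, time in s.
With the tool pointing down it reaches from about 350 to 725 mm from the base axis. Payload 4.3 kg.
Tool frame: the origin (TCP) lies at the centre of the arm's flange, where the gripper is bolted on; the fingertips stand 173 mm ahead of it and the grasp point (between the pads) lies 155 mm ahead of it; z points along the fingers, y is the line along which they close (so a half turn about z gives the same grasp; the last joint's range is limited). The gripper opens to 85 mm and grips with 20 to 120 N. Pads are 22 mm wide; open, the fingers measure 114 mm over their backs; the gripper's body (76 mm by 85 mm) begins 54 mm behind the grasp point. The pads swing forward as they close: fully open they stand 13 mm farther back than shut.
Start: joints at [1.027, 0.377, 0.081, 1.274, 0, 1.46], TCP at [241.688, 521.761, 404.729] pointing down, gripper open.
Joint ranges: [-2.72, 2.72], [-0.84, 1.66], [-1.02, 1.22], [-1.77, 2.12], [-1.37, 1.28], [-3.14, 3.14]. Speed limits (rad/s): [2.57, 2.57, 3.14, 3.14, 3.14, 3.14].

INTERFACE

Orientations are given as a unit quaternion [x, y, z, w].
In Python, from cell import env, viewer gives the robot as it stands (env), with the cameras (viewer).
- The arm moves only by the tool drive_effector, called after "Emit:" in YAML: its name, and indented under it one key for each argument. Schema: {"type":"object","properties":{"deltas":{"type":"string"},"jaw":{"type":"number"},"clamp_n":{"type":"number"},"only":{"type":"string"},"quiet":{"type":"boolean"},"lines":{"type":"string"}},"required":["deltas"],"additionalProperties":false}. deltas is a string of 1 to 10 rows, one to a line, with the numbers parted by commas; each row has 6 numbers: dx, dy, dz in normalised numbers (1 is 1000 mm), then a rotation vector rx, ry, rz in normalised numbers (1 is 180 degrees); each row is the pose to reach, as a shift and turn from the pose commanded when the call began, along the tool's axes at that moment; what a row does not reach only later rows make up. A row lasts 1/8 s, in which the tool goes at most 62.5 mm and 0.188 rad, less where a joint would pass 70% of its speed; a pose out of reach is approached as far as the arm can. jaw is the finger opening in mm, set as the call begins (left out keeps the last). The fingers move at their own pace and stop on an object; clamp_n is the grip in N (left out, the last holds). Time passes only in rows, so rows that do not move let the fingers close. The tool returns the time, the measured TCP pose, the force, the opening and the grip force at its end. only (a regular expression) keeps the lines of the reply that match it, lines (a string "A,B") keeps lines A to B, and quiet returns only ok. A shift or turn number past 1, either way, is cut back to 1. Input that does not fit is refused with a message, and nothing moves.
- env.observe(): the state, without advancing time (a new reading comes with each control period).
- viewer.camera(name): name is "scene" or "top" or "wrist"; returns the picture (480x640x3 uint8, red, green, blue); there is no depth.
- viewer.calibration(name): a dict with "fx", "fy", "cx", "cy" (pixels), "world_from_camera" (4x4, takes a point from camera to world coordinates). Camera axes: x right, y up, looking along -z (the intrinsics and any distortion apply to the point x, -y, -z); pixel columns grow to the right and rows downward; lengths in mm; the calibration is good to about 2 mm. A picture is of the moment at which its call begins: read the wrist's pose just before it. calibration takes no time and is no camera call; for the wrist camera it gives the pose at the moment of the call.
- env.close_job(): hands the job in; it is judged then, once.
The state is a dict: "clock": time; "q": joint angles; "qvel": joint speeds; "joint_torque": joint torques, N m; "tcp_pos": TCP position; "tcp_rot": TCP orientation; "ft_force": force on the tool from outside, world axes, zero at the start; "torque": the same for the moment, N m; "finger_gap": finger opening in mm; "finger_force": force on a finger pad.
Only numpy, scipy, OpenCV 4.12 (cv2) and the standard library are available. Lean on these libraries where they do the work, as an engineer would, in place of code of your own. Each camera call takes 0.05 s, during which the arm holds its last target. There are 200 camera calls.

## Working session

There is one attempt and no reset: what is moved stays moved. The work goes in short steps, Python scripts to look and compute and a tool call to move; the robot and the scene stay as the last step left them, time stands still between calls to the robot, and variables do not carry over. Pictures are saved under pics/ and viewed, at most 10 in all, crops included, and the job is handed in when it is done.

```bash
ls; mkdir -p pics
```

Run:
```python
from cell import env, viewer
import cv2
for n in ("top","scene"):
    im=viewer.camera(n); cv2.imwrite(f"pics/{n}0.png",im[:,:,::-1])
    c=viewer.calibration(n); print(n,{k:(v if k!="world_from_camera" else [[round(float(x),3) for x in r] for r in v]) for k,v in c.items()})
o=env.observe(); print({k:o[k] for k in("clock","tcp_pos","tcp_rot","finger_gap")})
```

```text
cell.py
pics
top {'fx': 471.5996518057526, 'fy': 471.5996518057526, 'cx': 316.231799117122, 'cy': 242.11252473290887, 'world_from_camera': [[-0.011, 0.999, -0.047, 495.322], [-1.0, -0.01, 0.021, -84.051], [0.021, 0.048, 0.999, 1093.207], [0.0, 0.0, 0.0, 1.0]]}
scene {'fx': 581.3528779446224, 'fy': 581.3528779446224, 'cx': 324.13066725643995, 'cy': 232.59829927762803, 'world_from_camera': [[0.69, 0.319, -0.65, -317.662], [-0.724, 0.29, -0.626, -929.498], [-0.011, 0.902, 0.431, 686.358], [0.0, 0.0, 0.0, 1.0]]}
{'clock': 0.1, 'tcp_pos': array([241.55176127, 521.51892742, 403.85205229]), 'tcp_rot': array([ 2.15227072e-01,  9.76563602e-01, -8.70581550e-04, -2.84590512e-04]), 'finger_gap': 85.48638029796437}
```

View pics/top0.png

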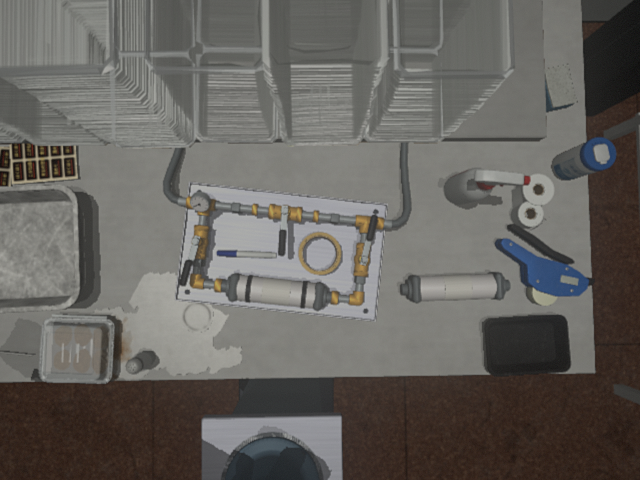

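View pics/scene0.png

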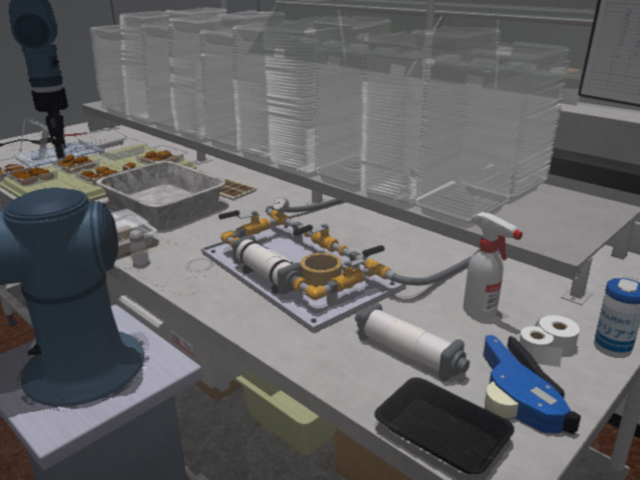

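Top view: the plate is at roughly (178–387, 184–320), turned slightly clockwise. The bypass lever (282,242) points to the front, the inlet lever is at (185,272) and the outlet lever at (373,228). A shelf with boxes starts at row 140. Next I'll measure the plate and the levers.

Create h.py:
```python
import numpy as np, cv2
from cell import env, viewer
def ray(n,uv,c=None):
    c=c or viewer.calibration(n); T=np.array(c["world_from_camera"])
    d=T[:3,:3]@np.array([(uv[0]-c["cx"])/c["fx"],-(uv[1]-c["cy"])/c["fy"],-1.]); return T[:3,3],d
def onz(n,uv,z):
    o,d=ray(n,uv); return o+d*(z-o[2])/d[2]
def proj(n,p):
    c=viewer.calibration(n);T=np.linalg.inv(np.array(c["world_from_camera"]));q=T[:3,:3]@p+T[:3,3]
    return np.array([c["cx"]+c["fx"]*q[0]/-q[2],c["cy"]-c["fy"]*q[1]/-q[2]])
def tri(n1,a,n2,b):
    o1,d1=ray(n1,a);o2,d2=ray(n2,b)
    s=np.linalg.lstsq(np.c_[d1,-d2],o2-o1,rcond=None)[0]; p,q=o1+s[0]*d1,o2+s[1]*d2
    return (p+q)/2,np.linalg.norm(p-q)
```

Run:
```python
from h import *
im=cv2.imread("pics/top0.png"); hsv=cv2.cvtColor(im,cv2.COLOR_BGR2HSV)
print(hsv[300,200],hsv[240,240],hsv[330,300],hsv[270,345])
a=im[165:335,165:400]; cv2.imwrite("pics/topc.png",cv2.resize(a,None,fx=3.4,fy=3.4,interpolation=cv2.INTER_CUBIC))
s=cv2.imread("pics/scene0.png")[190:335,195:410]; cv2.imwrite("pics/scc.png",cv2.resize(s,None,fx=3.7,fy=3.7,interpolation=cv2.INTER_CUBIC))
```

```text
[105   3 155] [ 50   4 172] [ 30   8 127] [115   9 168]
```

View pics/topc.png

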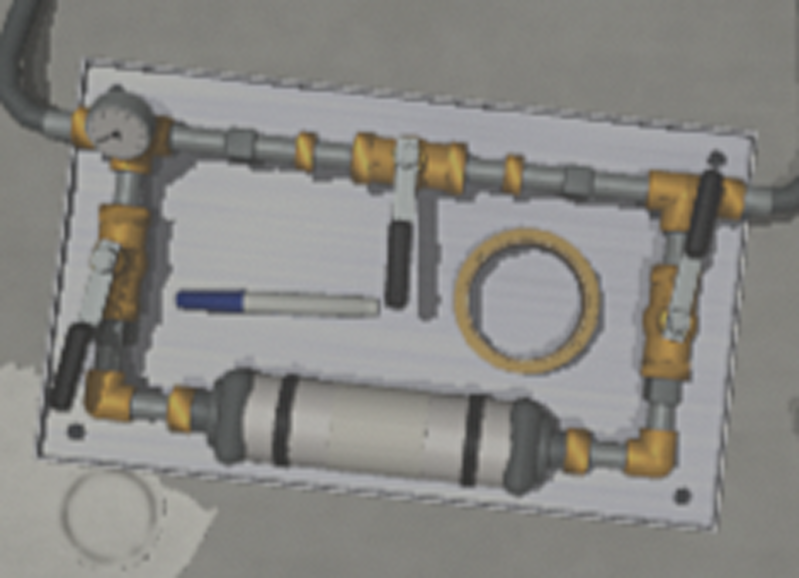

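View pics/scc.png

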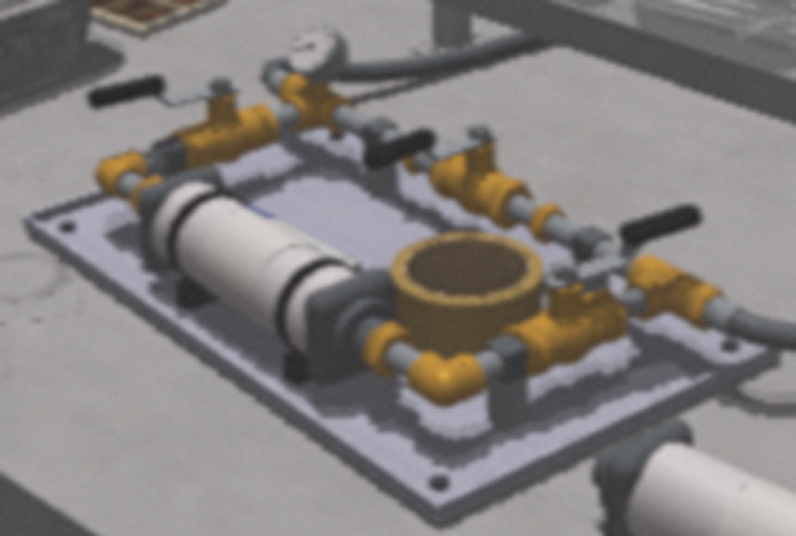

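The crops show all three levers at their start positions. Top-crop sleeve centres are bypass (398,264), inlet (70,366) and outlet (705,214). In the scene crop they are (400,148), (125,91) and (661,228).

Run:
```python
from h import *
np.set_printoptions(precision=1,suppress=True)
t=lambda u:np.array(u)/3.4+165-.35
s=lambda u:np.array(u)/3.7+[195,190]-.35
C=[onz("top",t(u),8) for u in [(86,60),(757,133),(716,530),(40,460)]]
print(np.array(C)); TL,TR,BR,BL=C
print("sides",[np.linalg.norm(a-b) for a,b in((TL,TR),(BL,BR),(TL,BL),(TR,BR))])
o=sum(C)/4; ey=(TL+BL-TR-BR)[:2]; yaw1=np.arctan2(-ey[0],ey[1]); ex=(TL+TR-BL-BR)[:2]; yaw2=np.arctan2(ex[1],ex[0]); print("o",o,yaw1,yaw2)
yaw=(.46*yaw1+.27*yaw2)/.73; R=np.array([[np.cos(yaw),-np.sin(yaw)],[np.sin(yaw),np.cos(yaw)]])
for n,a,st,b,f in(("byp",(398,264),(408,150),(400,148),(85,0)),("in",(70,366),(104,257),(125,91),(0,180)),("out",(705,214),(678,322),(661,228),(0,-180))):
    p,e=tri("top",t(a),"scene",s(b)); w=o[:2]+R@f
    q=onz("top",t(a),102)
    d=R.T@(q[:2]-w)
    print(n,"tri",p,e,"sleeve",q,"stem pred",w,"seen",onz("top",t(st),100)[:2],"lever rel set",d,np.hypot(*d),np.arctan2(d[1],d[0]))
print("shelf edge z=150/250",onz("top",(282,142),150),onz("top",(282,142),250))
```

```text
[[ 687.8  182.4    8. ]
 [ 634.1 -273.1    8. ]
 [ 365.4 -240.4    8. ]
 [ 418.2  212.7    8. ]]
sides [np.float64(458.7078806456886), np.float64(456.1894137548293), np.float64(271.2707819248526), np.float64(270.68386233052047)]
o [526.4 -29.6   8. ] -0.1167454256928009 -0.11657873451133569
byp tri [542.3 -32.2 101.6] 1.0237435175787581 sleeve [542.6 -32.6 102. ] stem pred [610.8 -39.5] seen [613.6 -39.3] lever rel set [-68.5  -1.1] 68.49946469621732 -3.1254411957577255
in tri [480.9 170.1 101.4] 3.0197062635070235 sleeve [482.1 168.9 102. ] stem pred [547.3 149.2] seen [549.  148.6] lever rel set [-67.1  12. ] 68.15012225832933 2.965230267170649
out tri [ 571.4 -223.2   99.8] 1.4667375294670757 sleeve [ 571.8 -223.4  102. ] stem pred [ 505.4 -208.4] seen [ 504.9 -205.7] lever rel set [67.6 -7.2] 68.02054320937046 -0.1059220048944915
shelf edge z=150/250 [743.2 -37.3 150. ] [716.9 -42.3 250. ]
```

Measured lengths agree with the text: sides 458 × 271 mm, sleeves at 68 mm and z about 101. Set origin is (526.4, -29.6), yaw -0.1167. I'll close the fingers, align the tool with the set (tool x = set -x, tool y = set +y), and stop above the bypass start point (set 10, 45).

Units first: shifts go in shares of 1000 mm and turns go in shares of 180 degrees. So -485.6 mm is -0.4856, -334.8 mm is -0.3348, -0.317 rad is -0.1009.

Emit:
drive_effector:
  deltas: "-0.05,-0.034,0,0,0,-0.0127\n-0.1,-0.068,0,0,0,-0.0255\n-0.155,-0.107,0,0,0,-0.0382\n-0.21,-0.145,0,0,0,-0.0509\n-0.265,-0.183,0,0,0,-0.0637\n-0.32,-0.221,0,0,0,-0.0764\n-0.375,-0.258,0,0,0,-0.0891\n-0.43,-0.296,0,0,0,-0.1009\n-0.47,-0.324,0,0,0,-0.1009\n-0.4856,-0.3348,0,0,0,-0.1009"
  jaw: 0
  clamp_n: 20

```text
clock: 1.35
tcp_pos: [542.6, 11.0, 404.1]
tcp_rot: [0.06, 0.998, -0.0, -0.0]
ft_force: [0.2, 0.3, -0.1]
finger_gap: -0.0
finger_force: 0.0
```

Emit:
drive_effector:
  deltas: "0,0,0.03,0,0,0\n0,0,0.06,0,0,0\n0,0,0.08,0,0,0\n0,0,0.08,0,0,0"

```text
clock: 1.85
tcp_pos: [540.4, 13.9, 322.7]
tcp_rot: [0.058, 0.998, 0.0, -0.002]
ft_force: [0.6, 0.1, 0.9]
finger_gap: -0.0
finger_force: 0.0
```

Add to h.py:
```python
O=np.array([526.4,-29.6]);Y=-.1167;RS=np.array([[np.cos(Y),-np.sin(Y)],[np.sin(Y),np.cos(Y)]])
def show():
    o=env.observe(); q=o["tcp_rot"]; print("t",o["clock"],"set xy",(RS.T@(o["tcp_pos"][:2]-O)).round(1),"z",round(o["tcp_pos"][2],1),"az-pi+.1167",2*np.arctan2(q[1],q[0])-np.pi+.1167,"F",o["ft_force"].round(1),"gap",o["finger_gap"])
```

Run:
```python
from h import *
show(); s=viewer.camera("scene"); cv2.imwrite("pics/s1.png",cv2.resize(s[120:340,195:410,::-1],None,fx=2.7,fy=2.7,interpolation=cv2.INTER_CUBIC))
p=env.observe()["tcp_pos"]
for k in(160,173,186): print(k,(proj("scene",p-[0,0,k])-[195,120])*2.7)
```

```text
t 1.85 set xy [ 8.9 44.8] z 322.7 az-pi+.1167 -0.00024079973659477116 F [0.6 0.1 0.9] gap -0.014953482417790862
160 [251.67804447 216.7976617 ]
173 [252.23441724 230.4996256 ]
186 [252.78628831 244.09072469]
```

View pics/s1.png

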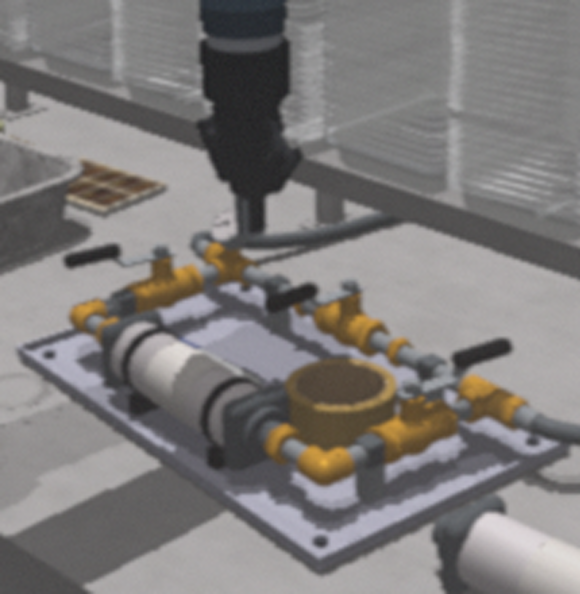

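The fingertip shows at (251,233), which matches the 173 mm length, and the closed fingers are slim. Now I'll descend and do the first half of the bypass sweep.

Converted, 62 mm is 0.062, 50 mm is 0.05.

Emit:
drive_effector:
  deltas: "0,0,0.025,0,0,0\n0,0,0.05,0,0,0\n0,0,0.062,0,0,0\n0,0,0.062,0,0,0"

```text
clock: 2.4
tcp_pos: [541.5, 13.9, 262.7]
tcp_rot: [0.058, 0.998, 0.0, -0.0]
ft_force: [-0.1, 0.4, -0.8]
finger_gap: 0.0
finger_force: 0.0
```

Emit:
drive_effector:
  deltas: "-0.002,-0.011,0,0,0,0\n-0.003,-0.021,0,0,0,0\n-0.001,-0.03,0,0,0,0\n0.001,-0.04,0,0,0,0\n0,-0.05,0,0,0,0\n-0.001,-0.06,0,0,0,0\n-0.004,-0.07,0,0,0,0\n-0.007,-0.079,0,0,0,0\n-0.007,-0.079,0,0,0,0"

```text
clock: 3.52
tcp_pos: [539.2, -65.8, 262.9]
tcp_rot: [0.059, 0.998, 0.001, 0.0]
ft_force: [-0.3, 1.6, -0.8]
finger_gap: 0.4
finger_force: 0.8
```

```bash
python3 -c "
from h import *; show()"
```

```text
t 3.525 set xy [ 16.9 -34.5] z 262.9 az-pi+.1167 -0.0009570859602783532 F [-0.3  1.6 -0.8] gap 0.3861933529642191
```

Contact looks light. I'll continue to about 1.5 rad (shifts relative to set (17,-34)).

Converted, -39 mm is -0.039, -36 mm is -0.036.

Emit:
drive_effector:
  deltas: "-0.005,-0.009,0,0,0,0\n-0.011,-0.017,0,0,0,0\n-0.018,-0.023,0,0,0,0\n-0.026,-0.029,0,0,0,0\n-0.033,-0.033,0,0,0,0\n-0.039,-0.036,0,0,0,0\n-0.039,-0.036,0,0,0,0"

```text
clock: 4.4
tcp_pos: [573.0, -105.6, 262.0]
tcp_rot: [0.058, 0.998, 0.0, -0.001]
ft_force: [-2.8, 2.7, -1.6]
finger_gap: -0.2
finger_force: 1.4
```

Run:
```python
from h import *
show(); s=viewer.camera("top"); cv2.imwrite("pics/t2.png",cv2.resize(s[165:335,165:400,::-1],None,fx=3.4,fy=3.4,interpolation=cv2.INTER_CUBIC))
```

```text
t 4.4 set xy [ 55.1 -70.1] z 262.0 az-pi+.1167 -0.00024315391358945004 F [-2.8  2.7 -1.6] gap -0.22948348923189624
```

View pics/t2.png

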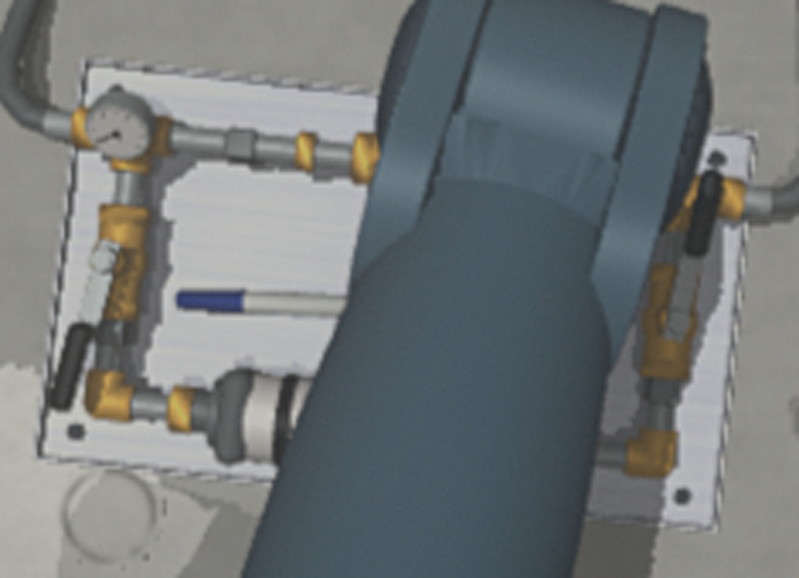

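The arm hides the lever in this view. I'll creep to the stop along set +x, watching the force.

Converted, -4 mm is -0.004, -2 mm is -0.002.

Emit:
drive_effector:
  deltas: "-0.002,0,0,0,0,0\n-0.004,-0.001,0,0,0,0\n-0.004,-0.001,0,0,0,0"
  only: "pos|ft"

```text
tcp_pos: [577.5, -107.2, 262.3]
ft_force: [-4.7, 2.4, -3.3]
```

Emit:
drive_effector:
  deltas: "-0.0015,0,0,0,0,0\n-0.003,0,0,0,0,0\n-0.003,0,0,0,0,0"
  only: "pos|ft"

```text
tcp_pos: [580.9, -107.8, 262.7]
ft_force: [-3.6, -0.7, -3.3]
```

```bash
python3 -c "
from h import *; show()"
```

```text
t 5.2 set xy [ 63.2 -71.3] z 262.7 az-pi+.1167 -0.0003045034167777072 F [-3.6 -0.7 -3.3] gap 0.05135432273629497
```

Converted, -2 mm is -0.002, -1 mm is -0.001.

Emit:
drive_effector:
  deltas: "-0.001,0,0,0,0,0\n-0.002,0,0,0,0,0\n-0.002,0,0,0,0,0"
  only: "pos|ft"

```text
tcp_pos: [582.8, -108.0, 262.9]
ft_force: [-4.2, -1.8, -3.6]
```

Emit:
drive_effector:
  deltas: "-0.001,0,0,0,0,0\n-0.002,0,0,0,0,0\n-0.002,0,0,0,0,0"
  only: "pos|ft"

```text
tcp_pos: [584.1, -108.2, 262.8]
ft_force: [-7.4, -2.5, -0.2]
```

Converted, -1.5 mm is -0.0015, -1 mm is -0.001.

Emit:
drive_effector:
  deltas: "-0.001,0,0,0,0,0\n-0.0015,0,0,0,0,0\n-0.0015,0,0,0,0,0"
  only: "pos|ft"

```text
tcp_pos: [584.6, -108.2, 262.8]
ft_force: [-11.0, -1.4, 3.1]
```

The bypass is at its stop: 11 N and position stalled. I'll back off, rise, and move over to the inlet start (set -70,130).

Converted, -60 mm is -0.06, -30 mm is -0.03.

Emit:
drive_effector:
  deltas: "0.008,0,0,0,0,0\n0.015,0,0,0,0,0\n0.015,0,-0.03,0,0,0\n0.015,0,-0.06,0,0,0\n0.015,0,-0.06,0,0,0"
  only: "pos|ft"

```text
tcp_pos: [573.1, -106.7, 326.2]
ft_force: [1.3, 0.9, 0.0]
```

Emit:
drive_effector:
  deltas: "0.02,0.033,0,0,0,0\n0.045,0.074,0,0,0,0\n0.07,0.114,0,0,0,0\n0.095,0.155,0,0,0,0\n0.115,0.188,0,0,0,0\n0.1235,0.201,0,0,0,0\n0.1235,0.201,0,0,0,0"
  only: "pos|ft"

```text
tcp_pos: [471.9, 108.1, 322.4]
ft_force: [0.3, -0.1, -0.7]
```

Run:
```python
from h import *
show(); s=viewer.camera("top"); cv2.imwrite("pics/t3.png",cv2.resize(s[165:335,165:400,::-1],None,fx=3.4,fy=3.4,interpolation=cv2.INTER_CUBIC))
```

```text
t 7.825 set xy [-70.2 130.4] z 322.4 az-pi+.1167 0.001454389692846031 F [ 0.3 -0.1 -0.7] gap -0.0940058006033094
```

View pics/t3.png

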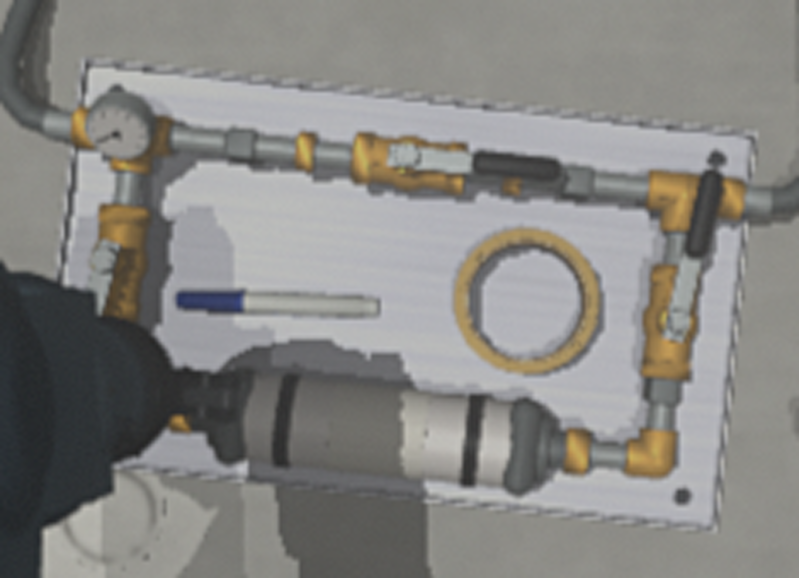

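The bypass arm now lies along its pipe, with the sleeve at (516,165) and the stem at (405,156). The other levers, marker and tape haven't moved. Now I'll descend and sweep the inlet.

Converted, 60 mm is 0.06, 50 mm is 0.05.

Emit:
drive_effector:
  deltas: "0,0,0.025,0,0,0\n0,0,0.05,0,0,0\n0,0,0.06,0,0,0\n0,0,0.06,0,0,0"
  only: "pos|ft"

```text
tcp_pos: [472.2, 106.9, 262.2]
ft_force: [0.9, 0.0, 0.5]
```

Emit:
drive_effector:
  deltas: "0.002,0.012,0,0,0,0\n0.003,0.025,0,0,0,0\n0.0045,0.039,0,0,0,0\n0.005,0.048,0,0,0,0\n0.005,0.058,0,0,0,0\n0.003,0.067,0,0,0,0\n0.001,0.076,0,0,0,0\n-0.004,0.085,0,0,0,0\n-0.008,0.093,0,0,0,0\n-0.008,0.093,0,0,0,0"
  only: "pos|ft"

```text
tcp_pos: [490.4, 199.4, 262.2]
ft_force: [-0.4, -2.1, -0.1]
```

```bash
python3 -c "
from h import *; show()"
```

```text
t 9.625 set xy [-62.5 223.3] z 262.2 az-pi+.1167 0.0006893793174122809 F [-0.4 -2.1 -0.1] gap 0.16117933842309862
```

Now from commanded (-62,223) on to about (-26,251).

Converted, -36 mm is -0.036, -28 mm is -0.028.

Emit:
drive_effector:
  deltas: "-0.006,0.007,0,0,0,0\n-0.012,0.014,0,0,0,0\n-0.02,0.019,0,0,0,0\n-0.028,0.024,0,0,0,0\n-0.036,0.028,0,0,0,0\n-0.036,0.028,0,0,0,0"
  only: "pos|ft"

```text
tcp_pos: [529.0, 222.8, 261.8]
ft_force: [-3.0, -0.8, -1.6]
```

Emit:
drive_effector:
  deltas: "-0.002,0.001,0,0,0,0\n-0.004,0.001,0,0,0,0\n-0.004,0.001,0,0,0,0"
  only: "pos|ft"

```text
tcp_pos: [533.5, 223.3, 262.3]
ft_force: [-4.6, -0.9, -4.2]
```

```bash
python3 -c "
from h import *; show()"
```

```text
t 10.75 set xy [-22.4 252. ] z 262.3 az-pi+.1167 0.00012457285600239731 F [-4.6 -0.9 -4.2] gap -0.21631123166452063
```

Converted, -3 mm is -0.003, -1.5 mm is -0.0015.

Emit:
drive_effector:
  deltas: "-0.0015,0,0,0,0,0\n-0.003,0,0,0,0,0\n-0.003,0,0,0,0,0"
  only: "pos|ft"

```text
tcp_pos: [537.1, 223.1, 262.8]
ft_force: [-4.1, 1.4, -4.6]
```

Emit:
drive_effector:
  deltas: "-0.001,0,0,0,0,0\n-0.002,0,0,0,0,0\n-0.002,0,0,0,0,0"
  only: "pos|ft"

```text
tcp_pos: [538.0, 223.0, 262.8]
ft_force: [-7.8, 2.1, 0.1]
```

Converted, -1.5 mm is -0.0015, -1 mm is -0.001.

Emit:
drive_effector:
  deltas: "-0.001,0,0,0,0,0\n-0.0015,0,0,0,0,0\n-0.0015,0,0,0,0,0"
  only: "pos|ft"

```text
tcp_pos: [538.4, 222.9, 262.7]
ft_force: [-11.5, 2.4, 2.5]
```

The inlet is at its stop. I'll back off, rise, and move to the outlet start (set 70,-130).

Converted, -60 mm is -0.06, 15.5 mm is 0.0155.

Emit:
drive_effector:
  deltas: "0.008,0,0,0,0,0\n0.0155,0,0,0,0,0\n0.0155,0,-0.03,0,0,0\n0.0155,0,-0.06,0,0,0\n0.0155,0,-0.06,0,0,0"
  only: "pos|ft"

```text
tcp_pos: [526.9, 224.6, 326.3]
ft_force: [0.6, 0.3, 0.2]
```

Emit:
drive_effector:
  deltas: "-0.01,-0.038,0,0,0,0\n-0.022,-0.085,0,0,0,0\n-0.035,-0.132,0,0,0,0\n-0.048,-0.18,0,0,0,0\n-0.06,-0.228,0,0,0,0\n-0.073,-0.275,0,0,0,0\n-0.085,-0.322,0,0,0,0\n-0.095,-0.36,0,0,0,0\n-0.101,-0.382,0,0,0,0\n-0.101,-0.382,0,0,0,0"
  only: "pos|ft"

```text
tcp_pos: [580.9, -168.1, 322.2]
ft_force: [-0.4, -0.0, 0.5]
```

Run:
```python
from h import *
show(); s=viewer.camera("top"); cv2.imwrite("pics/t4.png",cv2.resize(s[165:335,130:400,::-1],None,fx=2.9,fy=2.9,interpolation=cv2.INTER_CUBIC))
```

```text
t 13.75 set xy [  70.3 -131.2] z 322.2 az-pi+.1167 -0.002106365957504047 F [-0.4 -0.   0.5] gap -0.053795689120636744
```

View pics/t4.png

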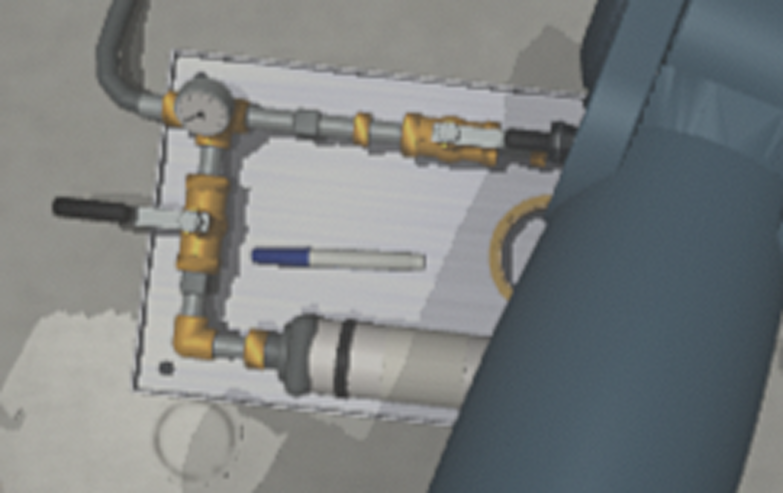

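The inlet lever now lies across its pipe (sleeve (92,211), stem (200,222)), and the marker hasn't moved. The outlet sweep is the inlet's mirrored by a half turn, so I'll negate those rows.

Converted, 60 mm is 0.06, 50 mm is 0.05.

Emit:
drive_effector:
  deltas: "0,0,0.025,0,0,0\n0,0,0.05,0,0,0\n0,0,0.06,0,0,0\n0,0,0.06,0,0,0"
  only: "pos|ft"

```text
tcp_pos: [580.5, -165.8, 262.2]
ft_force: [0.5, -0.2, 0.4]
```

Emit:
drive_effector:
  deltas: "-0.002,-0.012,0,0,0,0\n-0.003,-0.025,0,0,0,0\n-0.0045,-0.039,0,0,0,0\n-0.005,-0.048,0,0,0,0\n-0.005,-0.058,0,0,0,0\n-0.003,-0.067,0,0,0,0\n-0.001,-0.076,0,0,0,0\n0.004,-0.085,0,0,0,0\n0.008,-0.093,0,0,0,0\n0.008,-0.093,0,0,0,0"
  only: "pos|ft"

```text
tcp_pos: [561.8, -259.0, 262.5]
ft_force: [0.9, 1.7, -1.0]
```

```bash
python3 -c "
from h import *; show()"
```

```text
t 15.55 set xy [  61.8 -223.8] z 262.5 az-pi+.1167 -0.0011460477637006694 F [ 0.9  1.7 -1. ] gap -0.10183688840839722
```

Converted, 36 mm is 0.036, -28 mm is -0.028.

Emit:
drive_effector:
  deltas: "0.006,-0.007,0,0,0,0\n0.012,-0.014,0,0,0,0\n0.02,-0.019,0,0,0,0\n0.028,-0.024,0,0,0,0\n0.036,-0.028,0,0,0,0\n0.036,-0.028,0,0,0,0"
  only: "pos|ft"

```text
tcp_pos: [523.0, -282.5, 263.1]
ft_force: [1.4, 0.9, -0.3]
```

Emit:
drive_effector:
  deltas: "0.002,-0.001,0,0,0,0\n0.004,-0.001,0,0,0,0\n0.004,-0.001,0,0,0,0"
  only: "pos|ft"

```text
tcp_pos: [519.2, -282.8, 263.0]
ft_force: [3.6, 0.5, -0.5]
```

```bash
python3 -c "
from h import *; show()"
```

```text
t 16.675 set xy [  22.4 -252.3] z 263.0 az-pi+.1167 -6.385116890086917e-05 F [ 3.6  0.5 -0.5] gap -0.031377457377948004
```

Converted, 3 mm is 0.003, 1.5 mm is 0.0015.

Emit:
drive_effector:
  deltas: "0.0015,0,0,0,0,0\n0.003,0,0,0,0,0\n0.003,0,0,0,0,0"
  only: "pos|ft"

```text
tcp_pos: [516.0, -282.6, 263.0]
ft_force: [4.8, -1.9, 0.2]
```

Emit:
drive_effector:
  deltas: "0.001,0,0,0,0,0\n0.002,0,0,0,0,0\n0.002,0,0,0,0,0"
  only: "pos|ft"

```text
tcp_pos: [514.4, -282.5, 263.0]
ft_force: [5.5, -2.9, -0.7]
```

Converted, 1.5 mm is 0.0015, 1 mm is 0.001.

Emit:
drive_effector:
  deltas: "0.001,0,0,0,0,0\n0.0015,0,0,0,0,0\n0.0015,0,0,0,0,0"
  only: "pos|ft"

```text
tcp_pos: [513.9, -282.5, 263.1]
ft_force: [9.4, -3.4, -2.9]
```

Emit:
drive_effector:
  deltas: "0.0005,0,0,0,0,0\n0.001,0,0,0,0,0\n0.001,0,0,0,0,0"
  only: "pos|ft"

```text
tcp_pos: [513.5, -282.5, 263.2]
ft_force: [11.2, -3.1, -4.9]
```

The outlet is at its stop. I'll back off, rise, move aside and check.

Converted, -90 mm is -0.09, -60 mm is -0.06.

Emit:
drive_effector:
  deltas: "-0.008,0,0,0,0,0\n-0.016,0,0,0,0,0\n-0.016,0,-0.03,0,0,0\n-0.016,0,-0.06,0,0,0\n-0.016,0,-0.09,0,0,0\n-0.016,0,-0.09,0,0,0"
  only: "pos|ft"

```text
tcp_pos: [527.8, -283.8, 354.8]
ft_force: [-0.8, 0.2, 0.2]
```

Emit:
drive_effector:
  deltas: "0,0.03,0,0,0,0\n0,0.08,0,0,0,0\n0,0.13,0,0,0,0\n0,0.18,0,0,0,0\n0,0.23,0,0,0,0\n0,0.28,0,0,0,0\n0,0.32,0,0,0,0\n0,0.35,0,0,0,0\n0,0.35,0,0,0,0\n0,0.35,0,0,0,0"
  only: "pos|ft"

```text
tcp_pos: [567.6, 63.8, 351.5]
ft_force: [-0.3, -0.2, -0.1]
```

Run:
```python
from h import *
show(); s=viewer.camera("top"); cv2.imwrite("pics/t5.png",cv2.resize(s[140:340,140:540,::-1],None,fx=2,fy=2,interpolation=cv2.INTER_CUBIC))
```

```text
t 20.175 set xy [30.1 97.5] z 351.5 az-pi+.1167 -0.00018361044971618168 F [-0.3 -0.2 -0.1] gap -0.0014796181070842248
```

View pics/t5.png

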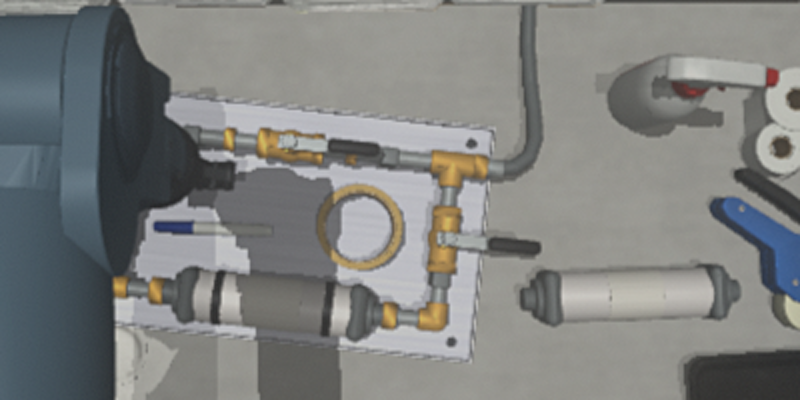

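The outlet lever lies across its pipe (sleeve (514,246), stem (445,239)) and the bypass lies along its pipe. The cartridge, tape, marker and spray are where they were, and the arm is clear.

```bash
python3 -c "
from cell import env, viewer; print(env.close_job())"
```

```text
the job is handed in; nothing more can be done
None
```

I pushed the bypass open, then the inlet shut, then the outlet shut, each to its stop at about 12 N of measured push. The loose things look unmoved in the last picture, and I handed the job in at about 20 s with no verdict shown.

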